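# Release and eject a clamped sample plate

## Task

Take the sample plate out of its nest and lay it flat on the floor of the steel tray. First lift the spring-loaded hold-down finger by its knob so that its pin clears the plate, swing it well aside (about three quarters of a right angle or more) and let it down; then, without touching the plate itself, push the ejector rod home to its stop so that the plate is driven part-way out, and only then take the plate by its free end and carry it over, not dropping it. Do not force the ejector, leave the finger aside, and do not disturb the weights, the collet or the felt tin.

Things in the scene. Friction and masses are not known exactly. Their poses are not given: they have to be found in the camera images.
- nest: Metal sample nest, fixed; origin on the bench under the seated plate's centre, z up. The plate leaves toward the nest's -y; the ejector is at +y. Base x -38..64, y -50..78 mm, 12 high. Bed top 26 mm up; rails beside the plate (x 23..30 and -30..-23) reach 32 mm; bore block x -30..30, y 54..72, top 46 mm. Nothing of the nest lies beyond y -50: a driven-out plate overhangs there
- pivot (a point): Centre of the hold-down finger's post, fixed on the nest at x +48, y 0, 55 mm up: the vertical axis about which the finger swings. Post and finger boss reach 63 mm up (81 mm when lifted)
- finger_knob (a point): Middle of the black round knob (18 mm across, 26 high) on the free end of the finger arm, 48 mm from the pivot, 79 mm up when down. Below it a thinner neck, then the arm, 12 mm wide, top at 58 mm. Straight under the knob a collar presses on the plate and an 8 mm pin stands 7 mm deep in the plate's hole: unless lifted, the finger can not swing nor the plate leave
- finger_lift (a joint): Height of the finger, m: 0 with its collar on the plate, 0.018 at its top stop, -0.002 at its bottom stop. The pin clears the plate's top from 0.008. A spring pulls the finger down, about 8 N at 0 and 15 N at the top stop
- finger_swing (a joint): Swing of the finger about the post, rad: 0 over the plate with the arm pointing to the nest's -x, growing as the knob swings clockwise seen from above, toward the nest's +y, to its stop at 1.4. Light friction holds it where it is left
- bore (a point): Mouth of the ejector's bore, on the bore block's outer face (nest y 72), 30 mm up. The rod (7 mm thick) comes out along the nest's +y and ends in a round black push cap on the same axis, 28 mm across, 10 thick. The cap sits elsewhere on its thread each time: its outer face is 54 to 77 mm out from this point, not reported, to be found by touch
- seat (a point): Centre of the bed's top under the seated plate (nest x 0, y 0, 26 mm up). Pushed toward the nest's -y against 5 N of friction, the rod meets the plate, drives it, and after 42 to 50 mm in all comes to a hard stop, to be felt. It stays where left. With the rod home the plate's centre is 40 mm from this seat. Pushing with over 50 N counts as forcing
- plate_mid (a point): Centre (half-way up) of the loose aluminium sample plate, 44 mm (x) by 100 mm (y) by 8 mm, 0.1 kg or so, with a 13 mm hole through its centre; axes along the nest's at the start, lying on the bed, centre 30 mm up. Rises 2 mm above the rails
- tray: Shallow open steel tray, fixed, 196 mm (x) by 278 mm (y), floor 2 mm and rim 17 to 19 mm above the bench; origin at the underside's centre. Its end toward -y (y below -0.09) holds a brass weight and a collet; the rest is empty
- tray_weight: Small brass weight, 30 mm across, 32 mm high, in the tray; origin at its underside. Not to be moved
- collet: Brass collet, 21 mm across, 27 mm high, in the tray; origin at its underside. Not to be moved
- felt_tin: Round tin with green lid, 66 mm across, 30 mm high, on the bench; origin at its underside. Not to be moved
- big_weight: Brass weight, 36 mm across, 40 mm high, on the bench; origin at its underside. Not to be moved
Not all that is in view belongs to the job. Of the things that look like the part that bears plate_mid, the larger one is meant.

How it is judged (in metres and radians):
On the way, in this order (a step that is already met when the one before it is completed fails the run):
1. the finger is lifted off, swung aside by more than 1.0 rad and let down, the plate still in its seat (value of joint finger_swing above 1 rad and value of joint finger_lift below 0.002 m and y of plate_mid in the frame of nest above -0.006 m), for 0.2 s.
2. the plate is driven at least 37 mm out along the bed, still lying on it, the finger aside (value of joint finger_swing above 1 rad and y of plate_mid in the frame of nest between -0.048 and -0.037 m and x of plate_mid in the frame of nest between -0.005 and 0.005 m and z of plate_mid in the frame of nest between 0.027 and 0.033 m), for 0.2 s.
At the end, for the whole second after the job is handed in: The plate lies flat (within 0.06 rad) and still on the tray floor: its centre within 75 mm (x) and 115 mm (y) of the tray's centre and 3 to 10 mm above the tray's underside. The finger is swung aside by more than 1.0 rad and let down (lift under 2 mm) (value of joint finger_swing above 1 rad and value of joint finger_lift below 0.002 m and angle between plate_mid's own z axis and vertical below 0.06 rad and linear speed of plate below 0.02 m/s and x of plate_mid in the frame of tray between -0.075 and 0.075 m and y of plate_mid in the frame of tray between -0.115 and 0.115 m and z of plate_mid in the frame of tray between 0.003 and 0.01 m); the robot touches nothing.
It fails at once if the robot touches the plate before the ejector has driven it out (37 mm) (contact force between any of the fingers, the arm and plate above 0.5 N and y of plate_mid in the frame of nest above -0.036 m).
It fails at once if the ejector is forced (more than 50 N) (contact force between any of the arm, the fingers and ejector above 50 N).
It fails at once if the plate is let go in the air, more than about 16 mm above the tray floor (y of plate_mid in the frame of nest below -0.065 m and height (world z) of plate_mid above 0.022 m and contact force between the fingers and plate below 0.05 N).
It fails at once if a weight, the collet or the tin is moved more than 15 mm (distance of any of tray_weight, collet, felt_tin, big_weight from where it was at the start of the episode above 0.015 m).
It also fails if it takes over 61 s, if anything falls off the work surface, if the arm or the gripper's body presses on something with over 40 N, if the wrist force passes 120 N, or if a joint passes its speed limit or range.

## Robot

A 6-joint arm with a two-finger parallel gripper is mounted at the origin on a cart in front of the work surface, level with it; the furniture and walls round the work are solid. World frame = base frame: x ahead of the robot, y to its left, z up, the work surface at z = 0. Lengths are in mm, angles in degrees, forces in N, time in s.
With the tool pointing down it reaches from about 350 to 850 mm from the base axis. Payload 8.1 kg.
Tool frame: the origin (TCP) lies midway between the tips of the shut fingers; the grasp point (between the pads) lies 19 mm behind it (r.pinch_z is the distance from the TCP to the grasp point, in mm); z points along the fingers, y is the line along which they close (so a half turn about z gives the same grasp; the last joint's range is limited). The gripper opens to 85 mm and grips with 20 to 120 N. Pads are 22 mm wide; open, the fingers measure 114 mm over their backs; the gripper's body (76 mm by 85 mm) begins 54 mm behind the grasp point. The pads swing forward as they close: fully open they stand 13 mm farther back than shut.
Start: joints at [-78.289, 7.471, 85.268, -0, 87.261, -4.893], TCP at [171.477, -574.979, 231.292] pointing down, gripper open.
Joint ranges: [-169.43, 169.43], [-51.17, 129.36], [1.28, 143.12], [-76.62, 256.62], [0, 156.53], [-152.29, 152.29]. Speed limits (degrees/s): [136.94, 136.94, 159.86, 180, 180, 180].

## Interface

Orientations are given as [roll, pitch, yaw] about the fixed x, y, z axes, in that order (R = Rz(yaw) Ry(pitch) Rx(roll)).
In Python, from bench import sensors, optics, job, r gives the robot as it stands.
- The arm moves only by the tool play_rows, never from a script. Its argument "motion" is a list that holds one entry, the list of rows, each a list of 6 numbers: the shift along the tool's x, y, z in cm, then the turn, a rotation vector about the tool's x, y, z in degrees. In form: [[[x, y, z, ax, ay, az], ...]]. A call has 1 to 5 rows; each row is the pose to reach, as a shift and turn from the pose commanded when the call began, along the tool's axes at that moment; what a row does not reach only later rows make up. A row lasts 1/10 s, in which the tool goes at most 50 mm and 8.59 degrees, less where a joint would pass 70% of its speed; a pose out of reach is approached as far as the arm can. A call with a gripper value outside its range is refused whole. "jaw" is the opening, from 0 (shut) to 1 (fully open), set as the call begins (left out, the last holds). The fingers move at their own pace and stop on an object; "squeeze" is the grip in N (left out, the last holds). Time passes only in rows, so rows that repeat a pose let the fingers close. It gives the time, the measured TCP pose, the force, the opening and the grip force at its end, in the units of the state.
- sensors.sense(): the state, without advancing time (a new reading comes with each control period).
- optics.snapshot(name): name is "side" or "top" or "wrist"; returns a dict with "pixels" (400x640x3 uint8, red, green, blue), "mtx" (3x3 intrinsics, pixels), "R" (3x3) and "t" (3): a world point X has camera coordinates R X + t; the wrist camera has in their place "T_tool_cam" (4x4, takes a point from camera to tool coordinates, whose origin is the TCP and whose axes are the flange's). Camera axes: x right, y down, z forward; pixel columns grow to the right and rows downward; lengths in mm; the calibration is good to about 2 mm. A picture is of the moment at which its call begins: read the wrist's pose just before it. There is no depth.
- job.hand_in(): hands the job in; it is judged then, once.
The state is a dict: "time": time; "joint_pos": joint angles; "qd": joint speeds; "joint_efforts": joint torques, N m; "tool_pos": TCP position; "tcp_rot": TCP orientation; "ft_force": force on the tool from outside, world axes, zero at the start; "wrist_torque": the same for the moment, N m; "finger_gap": finger opening in mm; "grip_force": force on a finger pad.
Only numpy, scipy, OpenCV 4.12 (cv2) and the standard library are available. Lean on these libraries where they do the work, as an engineer would, in place of code of your own. Each camera call takes 0.05 s, during which the arm holds its last target. There are 200 camera calls.

## Working session

There is one attempt and no reset: what is moved stays moved. The work goes in short steps, Python scripts to look and compute and a tool call to move; the robot and the scene stay as the last step left them, time stands still between calls to the robot, and variables do not carry over. Pictures are saved under pics/ and viewed, at most 11 in all, crops included, and the job is handed in when it is done.

Besides the shell and the picture viewer there is one more tool, called after ">>>" as name(argument=value, ...), one argument or row to a line, values as JSON. play_rows: Moves the arm, as the interface text tells. Its arguments: {"type":"object","properties":{"motion":{"type":"array","items":{"type":"array","items":{"type":"array","items":{"type":"number"}}}},"jaw":{"type":"number"},"squeeze":{"type":"number"}},"required":["motion"]}

```bash
mkdir -p pics
cat > h.py <<'E'
from bench import sensors, optics, job, r
import numpy as np, cv2
def snap(n,f=None):
    s=optics.snapshot(n)
    if f: cv2.imwrite('pics/'+f,s['pixels'][:,:,::-1])
    return s
def ray(s,u,v):
    K=np.array(s['mtx']);R=np.array(s['R']);t=np.array(s['t'])
    d=R.T@np.linalg.solve(K,[u,v,1.]);return -R.T@t,d
def onz(s,u,v,z):
    o,d=ray(s,u,v);return o+d*(z-o[2])/d[2]
def proj(s,X):
    p=np.array(s['mtx'])@(np.array(s['R'])@np.array(X,float)+np.array(s['t']));return p[:2]/p[2]
E
python3 - <<'E'
from h import *
import pickle
a=snap('top','top.png');b=snap('side','side.png')
pickle.dump((a,b),open('ab.pkl','wb'))
for s in(a,b): print(np.array(s['mtx']).round(1).tolist(),(-np.array(s['R']).T@np.array(s['t'])).round(1))
print(sensors.sense())
E
```

```text
[[490.4, 0.0, 325.3], [0.0, 490.4, 206.2], [0.0, 0.0, 1.0]] [ 224.8 -201.7 1381.5]
[[475.1, 0.0, 324.9], [0.0, 475.1, 198.6], [0.0, 0.0, 1.0]] [  519.  -1048.7   582.4]
{'time': 0.1, 'joint_pos': array([-7.82889619e+01,  7.51099662e+00,  8.53239369e+01,  1.44359954e-03,
        8.72623912e+01, -4.89127790e+00]), 'qd': array([-0.08253867, -0.06488446, -0.10564913, -0.06830263, -0.01452085,
        0.00065624]), 'joint_efforts': array([ 1.17594151e-03, -5.70951784e+01, -5.01942337e+01, -1.31673723e-04,
        8.20600282e-03,  8.73986323e-06]), 'tool_pos': array([ 171.3815089 , -574.47598839,  230.33849385]), 'tcp_rot': array([-1.79903153e+02, -9.73499808e-03,  1.66022376e+01]), 'ft_force': array([ 0.12135091, -0.15881163, -0.13312609]), 'wrist_torque': array([-0.00299556, -0.04016385,  0.00550543]), 'grip_force': 0.0, 'finger_gap': 84.95103482000947}
```

View pics/top.png

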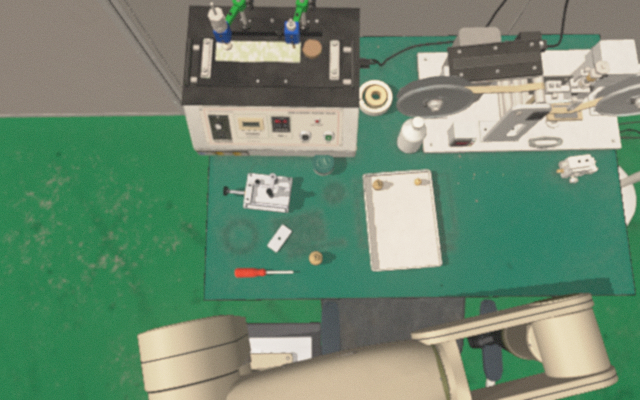

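View pics/side.png

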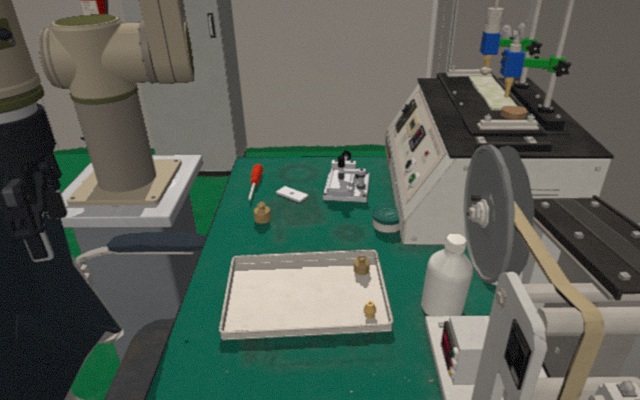

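The top view (image up = world +x, left = +y) shows the nest at (268,193), with its push cap at (227,191) and the black knob near (272,178 or 270,191). The tray is at (403,220), the felt tin at (323,165) and the big weight at (316,257). Two things could be the plate: the part in the nest (268,193) and a loose small white plate with a hole (280,238). By the description I choose the larger one in the nest. I'll check it in a close crop.

Run:
```python
from h import *
import pickle
a,b=pickle.load(open('ab.pkl','rb'))
A=cv2.resize(a['pixels'][165:225,215:305],None,fx=6,fy=6,interpolation=cv2.INTER_CUBIC)
B=cv2.resize(b['pixels'][140:215,310:390],None,fx=3,fy=3,interpolation=cv2.INTER_CUBIC)
im=np.zeros((600,540,3),np.uint8);im[:360,:540]=A;im[370:370+225,:240]=B
cv2.imwrite('pics/crop.png',im[:,:,::-1])
```

```text
(no output)
```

View pics/crop.png

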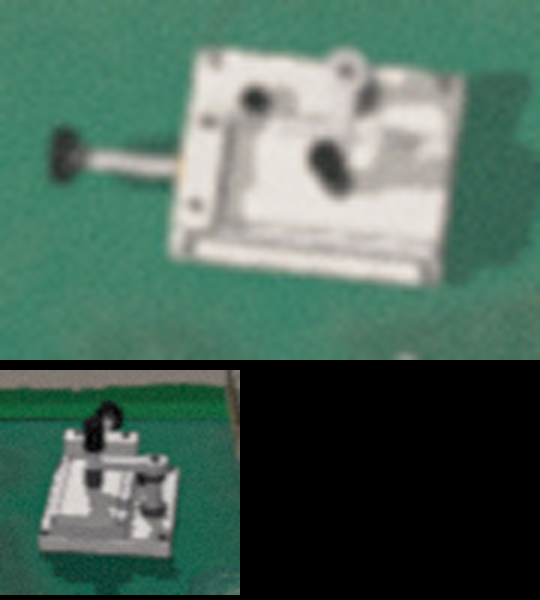

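The crop shows the nest with its plate. The post ring is at crop (347,68), the knob around (330,165), the cap at (66,155), and the base corners at (200,52), (463,78), (437,283) and (172,258). This confirms the larger part. I'll compute poses next.

```bash
cat > m.py <<'E'
from h import *
import pickle
a,b=pickle.load(open('ab.pkl','rb'))
c=[(200,52),(463,78),(437,283),(172,258)]
loc=np.array([(64,78),(64,-50),(-38,-50),(-38,78)],float)
f=lambda p:(215+(p[0]-2.5)/6,165+(p[1]-2.5)/6)
W=np.array([onz(a,*f(p),12)[:2] for p in c]);print('corners',W.round(1).tolist())
# 2D rigid fit
l0=loc-loc.mean(0);w0=W-W.mean(0)
th=np.arctan2((l0[:,0]*w0[:,1]-l0[:,1]*w0[:,0]).sum(),(l0*w0).sum())
R=np.array([[np.cos(th),-np.sin(th)],[np.sin(th),np.cos(th)]]);o=W.mean(0)-R@loc.mean(0)
print('yaw',np.degrees(th),'o',o, 'res',(W-(loc@R.T+o)).round(1).tolist())
print('post ring',onz(a,*f((347,68)),63),'exp',R@[48,0]+o)
print('knob exp',o, 'proj top/side of knob mid', proj(a,[*o,79]),proj(b,[*o,79]))
for y in (54,77): print('cap exp',y,R@[0,72+y]+o)
print('cap meas',onz(a,*f((66,155)),30))
# other objects
print('tray corners',[onz(a,*p,18).round(0)[:2].tolist() for p in [(365,172),(433,170),(441,267),(371,271)]])
for n,p,z in [('tin',(323,165),30),('big',(316,257),40),('tw',(377,184),34),('col',(418,182),29),('decoy',(280,238),5)]: print(n,onz(a,*p,z).round(0))
E
python3 m.py
```

```text
corners [[608.4, 18.7], [593.8, -108.1], [493.5, -95.9], [507.2, 30.0]]
yaw -6.471404869749698 o [536.22399743 -51.2925343 ] res [[-0.2, -0.3], [-0.3, 0.1], [0.7, 0.7], [-0.1, -0.5]]
post ring [585.55805269 -57.81614174  63.        ] exp [583.91815244 -56.70248608]
knob exp [536.22399743 -51.2925343 ] proj top/side of knob mid [269.22699737 191.87850205] [339.61697722 160.86272161]
cap exp 54 [550.42512085  73.90462259]
cap exp 77 [553.01738941  96.75807186]
cap meas [553.7297439  78.0775337  30.       ]
tray corners [[606.0, -319.0], [610.0, -516.0], [331.0, -522.0], [323.0, -328.0]]
tin [ 625. -199.   30.]
big [ 361. -177.   40.]
tw [ 566. -351.   34.]
col [ 572. -468.   29.]
decoy [419. -75.   5.]
```

```bash
cat >> h.py <<'E'
def plan(src,dst,n,per=5):
    """src,dst: x,y,z,yaw tool-down; n calls; prints the final row of each call in tool axes (cm,deg)"""
    src=np.array(src,float);dst=np.array(dst,float);p=src.copy()
    for k in range(1,n+1):
        q=src+(dst-src)*k/n;d=q-p;t=np.radians(p[3]);c,s=np.cos(t),np.sin(t)
        print([round((c*d[0]+s*d[1])/10,2),round((s*d[0]-c*d[1])/10,2),round(-d[2]/10,2),0,0,round(-d[3],2)]); p=q
def now():
    s=sensors.sense();e=s['tcp_rot'];print('t',round(s['time'],2),s['tool_pos'].round(1),e.round(2),'F',s['ft_force'].round(1),'gap',round(s['finger_gap'],1),'j',s['joint_pos'].round(1));return [*s['tool_pos'],e[2]]
E
python3 - <<'E'
from h import *
plan([171.5,-575,231.3,16.6],[536.2,-51.3,150,173.6],4)
E
```

```text
[np.float64(12.48), np.float64(-9.94), np.float64(2.03), 0, 0, np.float64(-39.25)]
[np.float64(15.95), np.float64(0.2), np.float64(2.03), 0, 0, np.float64(-39.25)]
[np.float64(12.23), np.float64(10.25), np.float64(2.03), 0, 0, np.float64(-39.25)]
[np.float64(2.99), np.float64(15.67), np.float64(2.03), 0, 0, np.float64(-39.25)]
```

>>> play_rows(
  motion=[
    [[2.5, -2, 0.4, 0, 0, -7.9], [5, -4, 0.8, 0, 0, -15.7], [7.5, -6, 1.2, 0, 0, -23.6], [10, -8, 1.6, 0, 0, -31.4], [12.5, -9.9, 2, 0, 0, -39.2]],
  ],
  jaw=1,
)

```text
time: 0.6
tool_pos: [263.4, -443.0, 210.6]
tcp_rot: [-180.0, -0.0, 56.1]
ft_force: [1.2, 0.1, 0.7]
finger_gap: 85.5
grip_force: 0.0
```

>>> play_rows(
  motion=[
    [[3.2, 0, 0.4, 0, 0, -7.9], [6.4, 0.1, 0.8, 0, 0, -15.7], [9.6, 0.1, 1.2, 0, 0, -23.6], [12.8, 0.2, 1.6, 0, 0, -31.4], [16, 0.2, 2, 0, 0, -39.2]],
  ],
)

```text
time: 1.1
tool_pos: [355.0, -311.8, 190.8]
tcp_rot: [-180.0, -0.0, 95.3]
ft_force: [0.2, -0.4, 0.1]
finger_gap: 85.1
grip_force: 0.0
```

>>> play_rows(
  motion=[
    [[2.4, 2, 0.4, 0, 0, -7.9], [4.9, 4.1, 0.8, 0, 0, -15.7], [7.3, 6.2, 1.2, 0, 0, -23.6], [9.8, 8.2, 1.6, 0, 0, -31.4], [12.2, 10.2, 2, 0, 0, -39.2]],
  ],
)

```text
time: 1.6
tool_pos: [445.9, -181.3, 170.8]
tcp_rot: [-180.0, -0.0, 134.5]
ft_force: [0.1, -0.8, -0.1]
finger_gap: 85.3
grip_force: 0.0
```

>>> play_rows(
  motion=[
    [[0.6, 3.1, 0.4, 0, 0, -7.9], [1.2, 6.3, 0.8, 0, 0, -15.7], [1.8, 9.4, 1.2, 0, 0, -23.6], [2.4, 12.5, 1.6, 0, 0, -31.4], [3, 15.7, 2, 0, 0, -39.2]],
  ],
)

```text
time: 2.1
tool_pos: [537.4, -50.5, 150.7]
tcp_rot: [-180.0, -0.0, 173.7]
ft_force: [0.5, -0.5, 0.5]
finger_gap: 85.5
grip_force: 0.0
```

```bash
cat > w.py <<'E'
from h import *
import sys,pickle
from scipy.spatial.transform import Rotation as Ro
p=now();st=sensors.sense()
s=snap('wrist',sys.argv[1]+'.png')
# convert to world camera
T=np.array(s['T_tool_cam']);Rw=Ro.from_euler('xyz',st['tcp_rot'],degrees=True).as_matrix()
Rc=Rw@T[:3,:3];oc=Rw@T[:3,3]+st['tool_pos']
s['R']=Rc.T;s['t']=-Rc.T@oc
pickle.dump(s,open('w.pkl','wb'));print('cam',oc.round(1),'axis',Rc[:,2].round(2))
print('knob proj',proj(s,[536.2,-51.3,92]))
E
python3 w.py w1
```

```text
t 2.1 [537.4 -50.5 150.7] [-1.8000e+02 -4.0000e-02  1.7373e+02] F [ 0.5 -0.5  0.5] gap 85.5 j [-10.8   1.2 100.4  -0.   78.4 -94.5]
cam [458.1 -42.2 293.5] axis [ 0.31 -0.03 -0.95]
knob proj [319.26500594 215.04191333]
```

View pics/w1.png

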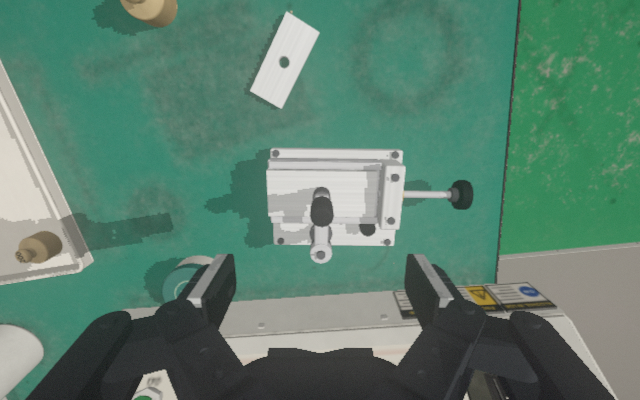

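The wrist view shows the knob top at about (321,214), against a prediction of (319,215), so the pose holds. I'll descend and grip it.

>>> play_rows(
  motion=[
    [[0.05, -0.05, 3, 0, 0, 0], [0.1, -0.1, 6, 0, 0, 0], [0.1, -0.1, 8, 0, 0, 0], [0.1, -0.1, 8.9, 0, 0, 0], [0.1, -0.1, 8.9, 0, 0, 0]],
  ],
)

```text
time: 2.65
tool_pos: [534.7, -52.4, 60.7]
tcp_rot: [180.0, -0.2, 173.4]
ft_force: [-0.7, 0.2, 0.9]
finger_gap: 85.4
grip_force: 0.0
```

>>> play_rows(
  motion=[
    [[0, 0, 0, 0, 0, 0], [0, 0, 0, 0, 0, 0], [0, 0, 0, 0, 0, 0], [0, 0, 0, 0, 0, 0], [0, 0, 0, 0, 0, 0]],
  ],
  jaw=0,
  squeeze=60,
)

```text
time: 3.15
tool_pos: [537.1, -50.8, 63.7]
tcp_rot: [179.8, 0.1, 173.4]
ft_force: [0.8, 12.1, 5.3]
finger_gap: 15.8
grip_force: 58.4
```

>>> play_rows(
  motion=[
    [[0, 0, 0, 0, 0, 0], [0, 0, 0, 0, 0, 0], [0, 0, 0, 0, 0, 0], [0, 0, 0, 0, 0, 0], [0, 0, 0, 0, 0, 0]],
  ],
)

```text
time: 3.65
tool_pos: [537.2, -50.6, 63.7]
tcp_rot: [179.8, 0.1, 173.4]
ft_force: [-0.2, 9.8, 7.2]
finger_gap: 16.1
grip_force: 58.4
```

>>> play_rows(
  motion=[
    [[0, 0.05, -0.4, 0, 0, 0], [0, 0.1, -0.8, 0, 0, 0], [0, 0.1, -1.2, 0, 0, 0], [0, 0.1, -1.5, 0, 0, 0], [0, 0.1, -1.5, 0, 0, 0]],
  ],
)

```text
time: 4.15
tool_pos: [536.5, -50.3, 76.6]
tcp_rot: [179.9, 0.0, 173.4]
ft_force: [7.5, 5.7, -12.9]
finger_gap: 16.2
grip_force: 58.6
```

Run:
```python
from h import *
now();a=snap('side')
p=proj(a,[536,-51,95]);u,v=map(int,p);print(u,v)
cv2.imwrite('pics/s2.png',cv2.resize(a['pixels'][v-40:v+60,u-60:u+70],None,fx=5,fy=5,interpolation=cv2.INTER_CUBIC)[:,:,::-1])
```

```text
t 4.15 [536.5 -50.3  76.6] [1.7987e+02 5.0000e-02 1.7342e+02] F [  7.5   5.7 -12.9] gap 16.2 j [-1.090e+01  5.500e+00  1.041e+02  1.000e-01  7.030e+01 -9.440e+01]
339 154
```

View pics/s2.png

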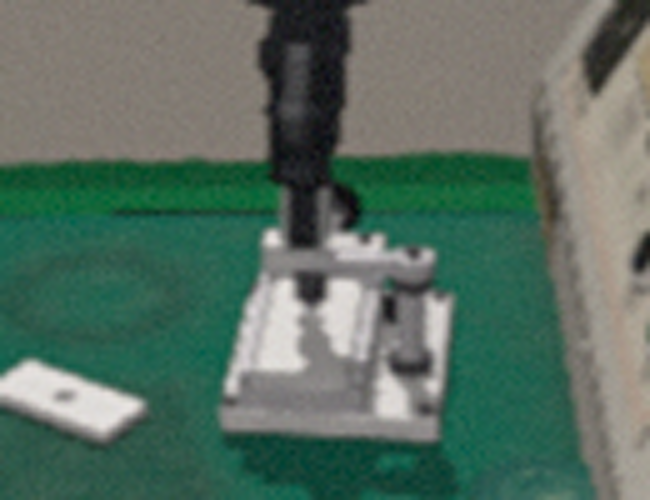

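The side crop shows the arm raised, with the pin and collar just visible below it and clear of the plate. The spring reads 13 N, which puts the lift near 13 mm. I'll swing it now.

>>> play_rows(
  motion=[
    [[-0.04, 0.63, -0.1, 0, 0, 7.5], [-0.16, 1.24, -0.1, 0, 0, 15], [-0.37, 1.84, -0.1, 0, 0, 22.5], [-0.64, 2.4, -0.1, 0, 0, 30], [-0.99, 2.92, -0.1, 0, 0, 37.5]],
  ],
)

```text
time: 4.7
tool_pos: [549.3, -22.4, 77.0]
tcp_rot: [179.9, -0.1, 135.6]
ft_force: [7.9, 4.7, -12.7]
finger_gap: 15.9
grip_force: 59.1
```

>>> play_rows(
  motion=[
    [[-0.04, 0.63, 0, 0, 0, 7.5], [-0.16, 1.24, 0, 0, 0, 15], [-0.37, 1.84, 0, 0, 0, 22.5], [-0.64, 2.4, 0, 0, 0, 30], [-0.99, 2.92, 0, 0, 0, 37.5]],
  ],
)

```text
time: 5.2
tool_pos: [576.9, -7.7, 76.8]
tcp_rot: [180.0, -0.2, 98.2]
ft_force: [7.7, 8.0, -12.3]
finger_gap: 16.0
grip_force: 59.1
```

Run:
```python
from h import *
now()
import pickle
a,b=pickle.load(open('ab.pkl','rb'))
print('box edge',onz(a,200,155,0),onz(a,355,155,0))
```

```text
t 5.2 [576.9  -7.7  76.8] [ 1.7998e+02 -1.5000e-01  9.8170e+01] F [  7.7   8.  -12.3] gap 16.0 j [ -5.9  11.2  97.8   0.2  71.  -14.2]
box edge [669.0834765  162.63553538   0.        ] [ 663.39659536 -293.11851076    0.        ]
```

>>> play_rows(
  motion=[
    [[0, 0, 0.4, 0, 0, 0], [0, 0, 0.8, 0, 0, 0], [0, 0, 1.2, 0, 0, 0], [0, 0, 1.4, 0, 0, 0], [0, 0, 1.4, 0, 0, 0]],
  ],
)

```text
time: 5.7
tool_pos: [577.1, -7.6, 63.3]
tcp_rot: [179.9, -0.2, 98.5]
ft_force: [6.5, 8.9, -7.3]
finger_gap: 15.7
grip_force: 59.5
```

>>> play_rows(
  motion=[
    [[0, 0, 0, 0, 0, 0], [0, 0, 0, 0, 0, 0], [0, 0, 0, 0, 0, 0], [0, 0, 0, 0, 0, 0], [0, 0, 0, 0, 0, 0]],
  ],
  jaw=0.55,
)

```text
time: 6.2
tool_pos: [576.9, -9.9, 64.5]
tcp_rot: [180.0, 0.0, 98.4]
ft_force: [0.0, -0.8, -0.0]
finger_gap: 46.7
grip_force: 0.0
```

>>> play_rows(
  motion=[
    [[0, 0, -2, 0, 0, 0], [0, 0, -5, 0, 0, 0], [0, 0, -8, 0, 0, 0], [0, 0, -10, 0, 0, 0], [0, 0, -10, 0, 0, 0]],
  ],
)

```text
time: 6.7
tool_pos: [579.2, -10.1, 168.6]
tcp_rot: [179.6, 0.1, 98.4]
ft_force: [0.0, -0.3, -0.3]
finger_gap: 47.3
grip_force: 0.0
```

```bash
python3 w.py w2;python3 - <<'E'
from h import *
a=snap('top')
A=cv2.resize(a['pixels'][160:225,215:305],None,fx=5,fy=5,interpolation=cv2.INTER_CUBIC)
w=cv2.imread('pics/w2.png')
im=np.zeros((600,640,3),np.uint8);im[:325,:450]=A[:,:,::-1];im[330:]=w[65:335]
cv2.imwrite('pics/c2.png',im)
E
```

```text
t 6.7 [579.2 -10.1 168.6] [1.7962e+02 1.0000e-01 9.8400e+01] F [ 0.  -0.3 -0.3] gap 47.3 j [ -6.1   6.   93.4  -0.   80.1 -14.5]
cam [566.4  68.6 311.2] axis [ 0.05 -0.31 -0.95]
knob proj [260.96091851 246.69217949]
```

View pics/c2.png

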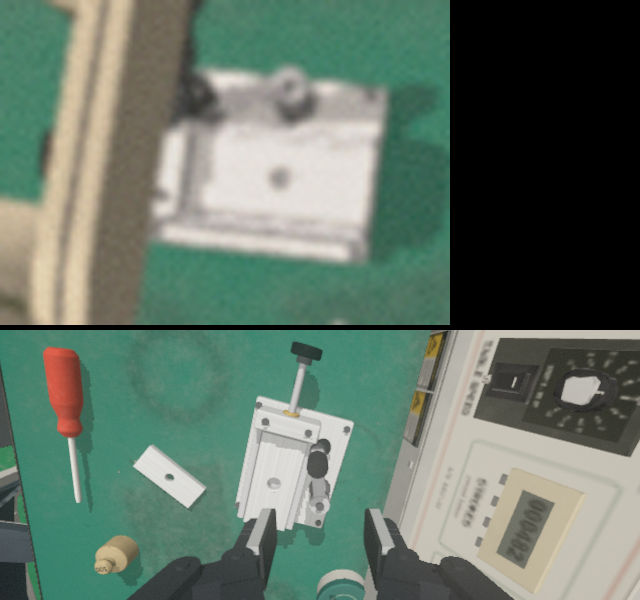

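The plate hole is exposed and the finger lies aside and down; in the wrist view the knob is near (318,460), beside the plate hole at (273,483). Next, the ejector.

Run:
```python
from h import *
plan([579.2,-10.1,168.6,98.4],[555.6,119.6,140,83.5],1)
```

```text
[np.float64(13.18), np.float64(-0.44), np.float64(2.86), 0, 0, np.float64(14.9)]
```

>>> play_rows(
  motion=[
    [[3.3, -0.1, 0.5, 0, 0, 5], [6.6, -0.2, 1, 0, 0, 10], [9.9, -0.3, 2, 0, 0, 14.9], [13.2, -0.4, 2.9, 0, 0, 14.9], [13.2, -0.4, 2.9, 0, 0, 14.9]],
  ],
  jaw=0,
)

```text
time: 7.3
tool_pos: [550.3, 123.5, 131.5]
tcp_rot: [-179.6, 0.0, 83.7]
ft_force: [-0.7, -2.0, 0.3]
finger_gap: -0.2
grip_force: 0.0
```

>>> play_rows(
  motion=[
    [[0, 0, 3, 0, 0, 0], [0, 0, 6, 0, 0, 0], [0, 0, 9, 0, 0, 0], [0, 0, 11.1, 0, 0, 0], [0, 0, 11.1, 0, 0, 0]],
  ],
)

```text
time: 7.8
tool_pos: [549.3, 119.1, 19.2]
tcp_rot: [-179.5, 0.1, 83.5]
ft_force: [-0.6, -0.3, -0.8]
finger_gap: 0.2
grip_force: 0.0
```

```bash
python3 w.py w3
python3 - <<'E'
from h import *
import pickle
s=pickle.load(open('w.pkl','rb'))
R=np.array([[.9936,.1127],[-.1127,.9936]]);o=np.array([536.2,-51.3])
p=sensors.sense()['tool_pos'];print('nest tcp',R.T@(p[:2]-o))
E
```

```text
t 7.8 [549.3 119.1  19.2] [-1.795e+02  1.400e-01  8.349e+01] F [-0.6 -0.3 -0.8] gap 0.2 j [  7.   14.  101.3  -0.   65.2  13.5]
cam [559.5 198.1 161.7] axis [-0.04 -0.31 -0.95]
knob proj [331.86698782 638.29465164]
nest tcp [ -4.48119592 171.25748805]
```

View pics/w3.png

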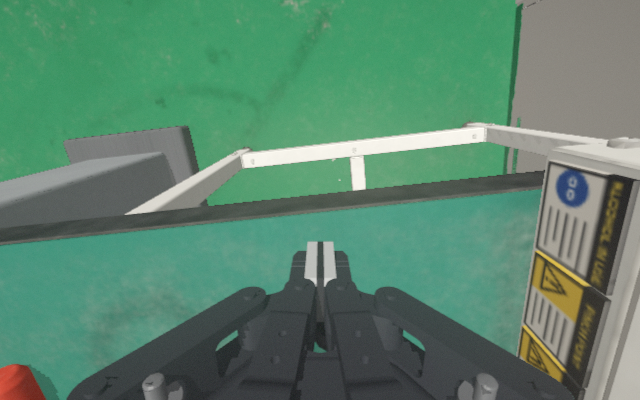

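The wrist view shows only the shut fingers over the bench edge; the cap is out of view below. I'll correct the lateral and height offset, then advance by feel.

>>> play_rows(
  motion=[
    [[0, 0.2, -0.5, 0, 0, 0], [0, 0.45, -1, 0, 0, 0], [0, 0.45, -1, 0, 0, 0]],
  ],
)

```text
time: 8.15
tool_pos: [560.6, 119.9, 37.4]
tcp_rot: [179.7, -0.1, 83.5]
ft_force: [-0.3, -0.3, -0.3]
finger_gap: 0.2
grip_force: 0.0
```

>>> play_rows(
  motion=[
    [[-0.2, 0, 0, 0, 0, 0], [-0.4, 0, 0, 0, 0, 0], [-0.6, 0, 0, 0, 0, 0], [-0.8, 0, 0, 0, 0, 0], [-1.0, 0, 0, 0, 0, 0]],
  ],
)

```text
time: 8.65
tool_pos: [556.7, 109.6, 34.1]
tcp_rot: [-180.0, 0.0, 83.5]
ft_force: [-0.9, 0.1, -0.8]
finger_gap: -0.1
grip_force: 0.0
```

>>> play_rows(
  motion=[
    [[-0.2, 0, 0, 0, 0, 0], [-0.4, 0, 0, 0, 0, 0], [-0.6, 0, 0, 0, 0, 0]],
  ],
)

```text
time: 8.95
tool_pos: [556.1, 103.7, 34.3]
tcp_rot: [-180.0, 0.0, 83.5]
ft_force: [0.6, -0.1, 0.4]
finger_gap: -0.4
grip_force: 0.0
```

>>> play_rows(
  motion=[
    [[-0.1, -0.1, 0.3, 0, 0, 0], [-0.2, -0.2, 0.5, 0, 0, 0], [-0.3, -0.2, 0.5, 0, 0, 0], [-0.5, -0.2, 0.5, 0, 0, 0]],
  ],
)

```text
time: 9.35
tool_pos: [553.4, 99.2, 29.1]
tcp_rot: [-180.0, -0.0, 83.5]
ft_force: [-0.4, 0.1, 1.1]
finger_gap: 0.1
grip_force: 0.0
```

>>> play_rows(
  motion=[
    [[-0.2, 0, 0, 0, 0, 0], [-0.4, 0, 0, 0, 0, 0], [-0.6, 0, 0, 0, 0, 0]],
  ],
)

```text
time: 9.65
tool_pos: [553.1, 93.9, 29.5]
tcp_rot: [180.0, -0.1, 83.5]
ft_force: [-0.5, 5.5, 0.4]
finger_gap: 0.4
grip_force: 2.6
```

>>> play_rows(
  motion=[
    [[-0.2, 0, 0, 0, 0, 0], [-0.4, 0, 0, 0, 0, 0], [-0.6, 0, 0, 0, 0, 0]],
  ],
)

```text
time: 9.95
tool_pos: [552.4, 88.1, 29.5]
tcp_rot: [180.0, -0.1, 83.5]
ft_force: [0.3, 5.4, -0.3]
finger_gap: -0.1
grip_force: 3.0
```

>>> play_rows(
  motion=[
    [[-0.25, 0, 0, 0, 0, 0], [-0.5, 0, 0, 0, 0, 0], [-0.75, 0, 0, 0, 0, 0], [-1, 0, 0, 0, 0, 0], [-1.25, 0, 0, 0, 0, 0]],
  ],
)

```text
time: 10.45
tool_pos: [550.9, 75.7, 29.4]
tcp_rot: [180.0, -0.1, 83.5]
ft_force: [0.5, 6.6, -0.5]
finger_gap: -0.1
grip_force: 3.1
```

>>> play_rows(
  motion=[
    [[-0.25, 0, 0, 0, 0, 0], [-0.5, 0, 0, 0, 0, 0], [-0.75, 0, 0, 0, 0, 0], [-1, 0, 0, 0, 0, 0], [-1.25, 0, 0, 0, 0, 0]],
  ],
)

```text
time: 10.95
tool_pos: [549.4, 63.3, 29.4]
tcp_rot: [-180.0, -0.1, 83.5]
ft_force: [0.4, 6.5, 0.3]
finger_gap: 0.4
grip_force: 3.1
```

>>> play_rows(
  motion=[
    [[-0.1, 0, 0, 0, 0, 0], [-0.2, 0, 0, 0, 0, 0], [-0.3, 0, 0, 0, 0, 0]],
  ],
)

```text
time: 11.25
tool_pos: [549.1, 60.3, 29.4]
tcp_rot: [-180.0, -0.1, 83.5]
ft_force: [-0.6, 6.8, 0.7]
finger_gap: -0.1
grip_force: 3.0
```

>>> play_rows(
  motion=[
    [[-0.1, 0, 0, 0, 0, 0], [-0.2, 0, 0, 0, 0, 0], [-0.3, 0, 0, 0, 0, 0]],
  ],
)

```text
time: 11.55
tool_pos: [548.7, 57.4, 29.4]
tcp_rot: [-180.0, -0.1, 83.5]
ft_force: [-0.3, 6.4, 0.3]
finger_gap: 0.3
grip_force: 3.0
```

>>> play_rows(
  motion=[
    [[-0.1, 0, 0, 0, 0, 0], [-0.2, 0, 0, 0, 0, 0]],
  ],
)

```text
time: 11.75
tool_pos: [548.4, 55.4, 29.4]
tcp_rot: [-180.0, -0.1, 83.5]
ft_force: [-0.3, 7.0, 0.3]
finger_gap: 0.3
grip_force: 3.0
```

>>> play_rows(
  motion=[
    [[-0.1, 0, 0, 0, 0, 0], [-0.2, 0, 0, 0, 0, 0]],
  ],
)

```text
time: 11.95
tool_pos: [548.3, 53.8, 29.4]
tcp_rot: [-180.0, -0.1, 83.5]
ft_force: [-0.2, 11.2, 0.2]
finger_gap: 0.2
grip_force: 5.7
```

Force is rising, so this is close to the stop. I'll confirm with small steps.

>>> play_rows(
  motion=[
    [[-0.1, 0, 0, 0, 0, 0], [-0.15, 0, 0, 0, 0, 0]],
  ],
)

```text
time: 12.15
tool_pos: [548.3, 53.7, 29.6]
tcp_rot: [180.0, -0.3, 83.5]
ft_force: [0.5, 16.5, 0.6]
finger_gap: 0.0
grip_force: 8.4
```

The force rose from 11 to 16.5 N with no movement, so the rod is home. I'll retreat, rise, and go over the plate's free end.

>>> play_rows(
  motion=[
    [[0.5, 0, 0, 0, 0, 0], [1.5, 0, 0, 0, 0, 0], [2.5, 0, 0, 0, 0, 0], [2.5, 0, -2, 0, 0, 0], [2.5, 0, -5, 0, 0, 0]],
  ],
)

```text
time: 12.65
tool_pos: [548.9, 76.4, 77.5]
tcp_rot: [-179.7, 0.1, 83.5]
ft_force: [0.9, 0.2, 0.7]
finger_gap: 0.1
grip_force: 0.0
```

>>> play_rows(
  motion=[
    [[0, 0, -3, 0, 0, 0], [0, 0, -6, 0, 0, 0], [0, 0, -9, 0, 0, 0], [0, 0, -9, 0, 0, 0], [0, 0, -9, 0, 0, 0]],
  ],
)

```text
time: 13.15
tool_pos: [551.7, 76.2, 170.2]
tcp_rot: [179.9, -0.0, 83.5]
ft_force: [0.3, -0.1, -0.9]
finger_gap: 0.2
grip_force: 0.0
```

Run:
```python
from h import *
p=now();plan(p,[528.1,-122.8,150,83.5],1)
a=snap('side');u,v=map(int,proj(a,[531,-91,30]))
A=a['pixels'][v-40:v+35,u-50:u+50]
cv2.imwrite('pics/s4.png',cv2.resize(A,None,fx=5,fy=5,interpolation=cv2.INTER_CUBIC)[:,:,::-1])
```

```text
t 13.15 [551.7  76.2 170.2] [ 1.7988e+02 -1.0000e-02  8.3520e+01] F [ 0.3 -0.1 -0.9] gap 0.2 j [ 2.6  2.8 96.7 -0.  80.4  9.1]
[np.float64(-20.04), np.float64(-0.1), np.float64(2.02), 0, 0, np.float64(0.02)]
```

View pics/s4.png

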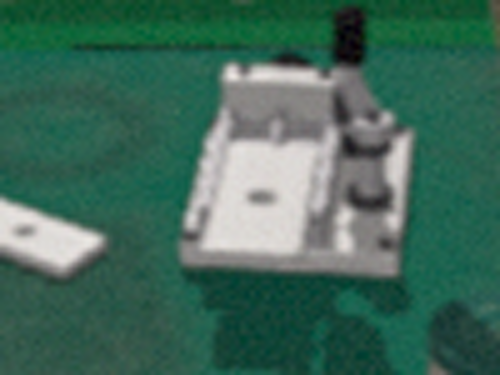

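Run:
```python
from h import *
import pickle
a,b=pickle.load(open('ab.pkl','rb'))
u,v=map(int,proj(b,[531,-91,30]))
R=np.array([[.9936,.1127],[-.1127,.9936]]);o=np.array([536.2,-51.3])
for nm,p in [('hole',(261,197)),('front L corner',(200,250))]:
    X=onz(b,u-50+p[0]/5,v-40+p[1]/5,34);print(nm,X,R.T@(X[:2]-o))
```

```text
hole [534.54052024 -93.04065398  34.        ] [  3.05531261 -41.66053717]
front L corner [ 506.51970023 -140.08405204   34.        ] [-19.48438318 -91.56080389]
```

The side crop shows the plate hole at (261,197), which is nest y -41, and the free end at -91. The plate is driven out 40 mm, and the finger is aside. Moving over the free end now.

>>> play_rows(
  motion=[
    [[-4, 0, 0, 0, 0, 0], [-8, 0, 0.5, 0, 0, 0], [-12, -0.1, 1, 0, 0, 0], [-16, -0.1, 1.5, 0, 0, 0], [-20, -0.1, 2, 0, 0, 0]],
  ],
  jaw=1,
)

```text
time: 13.7
tool_pos: [525.9, -123.8, 147.1]
tcp_rot: [-179.8, -0.0, 83.5]
ft_force: [0.7, -0.1, -0.4]
finger_gap: 72.3
grip_force: 0.0
```

>>> play_rows(
  motion=[
    [[0, 0, 0, 0, 0, 0], [0, 0, 0, 0, 0, 0], [0, 0, 0, 0, 0, 0], [0, 0, 0, 0, 0, 0]],
  ],
)

```text
time: 14.1
tool_pos: [527.4, -121.5, 148.9]
tcp_rot: [-180.0, -0.0, 83.6]
ft_force: [0.3, -0.8, 0.3]
finger_gap: 85.5
grip_force: 0.0
```

```bash
python3 w.py w5
python3 - <<'E'
from h import *
import pickle
p=now();plan(p,[528.1,-122.8,60,83.5],1)
s=pickle.load(open('w.pkl','rb'))
R=np.array([[.9936,.1127],[-.1127,.9936]]);o=np.array([536.2,-51.3])
for q in [(0,-40),(-22,-90),(22,-90)]: print(q,proj(s,[*(R@q+o),34]).round(0))
E
```

```text
t 14.1 [ 527.4 -121.5  148.9] [-1.7997e+02 -2.0000e-02  8.3600e+01] F [ 0.3 -0.8  0.3] gap 85.5 j [-18.4   1.5 100.3   0.   78.3 -12. ]
cam [536.2 -42.7 291.7] axis [-0.04 -0.31 -0.95]
knob proj [321.59906238 115.85688548]
t 14.15 [ 527.5 -121.6  149.1] [-1.7999e+02 -1.0000e-02  8.3600e+01] F [ 0.2  0.1 -0.4] gap 85.3 j [-18.4   1.5 100.2   0.   78.3 -12. ]
[np.float64(-0.12), np.float64(0.07), np.float64(8.91), 0, 0, np.float64(0.1)]
(0, -40) [321. 160.]
(-22, -90) [298. 213.]
(22, -90) [345. 213.]
```

View pics/w5.png

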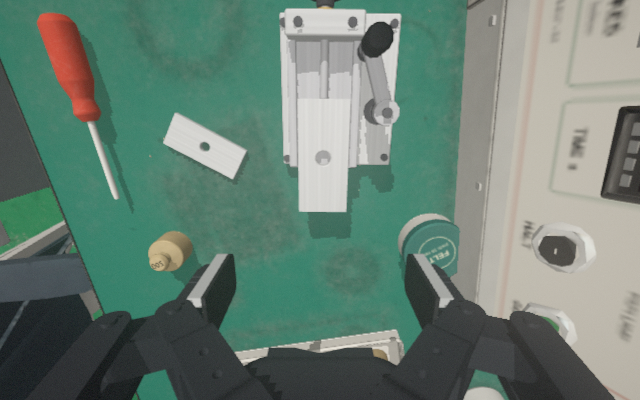

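The wrist view puts the plate hole at (323,157) and the end corners at (299,212) and (347,212), within 3 px of prediction. I'll descend and grip.

>>> play_rows(
  motion=[
    [[-0.1, 0.1, 3.5, 0, 0, 0], [-0.1, 0.1, 7, 0, 0, 0], [-0.1, 0.1, 10.5, 0, 0, 0], [-0.1, 0.1, 12.5, 0, 0, 0], [-0.1, 0.1, 12.9, 0, 0, 0]],
  ],
)

```text
time: 14.65
tool_pos: [525.9, -122.2, 17.1]
tcp_rot: [-179.7, -0.1, 83.6]
ft_force: [-1.1, 0.1, -0.1]
finger_gap: 85.6
grip_force: 0.0
```

>>> play_rows(
  motion=[
    [[0, 0, 0, 0, 0, 0], [0, 0, 0, 0, 0, 0], [0, 0, 0, 0, 0, 0], [0, 0, 0, 0, 0, 0], [0, 0, 0, 0, 0, 0]],
  ],
  jaw=0,
  squeeze=50,
)

```text
time: 15.15
tool_pos: [529.8, -124.3, 22.2]
tcp_rot: [179.8, 0.0, 83.5]
ft_force: [0.0, 0.8, 6.8]
finger_gap: 42.4
grip_force: 53.5
```

>>> play_rows(
  motion=[
    [[0, 0, 0, 0, 0, 0], [0, 0, 0, 0, 0, 0], [0, 0, 0, 0, 0, 0]],
  ],
)

```text
time: 15.45
tool_pos: [529.8, -124.3, 22.2]
tcp_rot: [179.8, 0.0, 83.5]
ft_force: [0.4, -0.2, 6.7]
finger_gap: 42.8
grip_force: 53.5
```

>>> play_rows(
  motion=[
    [[0, 0, -0.5, 0, 0, 0], [0, 0, -1.5, 0, 0, 0], [0, 0, -3, 0, 0, 0], [0, 0, -5, 0, 0, 0], [0, 0, -6, 0, 0, 0]],
  ],
)

```text
time: 15.95
tool_pos: [529.2, -124.3, 83.2]
tcp_rot: [179.9, 0.0, 83.5]
ft_force: [0.7, -1.1, -0.4]
finger_gap: 42.2
grip_force: 52.8
```

Run:
```python
from h import *
p=now();plan(p,[446,-453,80,83.5],3)
```

```text
t 15.95 [ 529.2 -124.3   83.2] [1.7985e+02 4.0000e-02 8.3510e+01] F [ 0.7 -1.1 -0.4] gap 42.2 j [-18.6   5.7 103.2  -0.   71.  -12.1]
[np.float64(-11.2), np.float64(-1.52), np.float64(0.11), 0, 0, np.float64(0.0)]
[np.float64(-11.2), np.float64(-1.52), np.float64(0.11), 0, 0, np.float64(0.0)]
[np.float64(-11.2), np.float64(-1.52), np.float64(0.11), 0, 0, np.float64(0.0)]
```

>>> play_rows(
  motion=[
    [[-1.5, -0.2, 0, 0, 0, 0], [-4, -0.5, 0, 0, 0, 0], [-6.5, -0.9, 0, 0, 0, 0], [-9, -1.2, 0, 0, 0, 0], [-11.2, -1.5, 0, 0, 0, 0]],
  ],
)

```text
time: 16.45
tool_pos: [499.4, -235.2, 79.7]
tcp_rot: [-179.9, -0.0, 83.5]
ft_force: [0.5, -0.2, -0.5]
finger_gap: 42.3
grip_force: 52.8
```

>>> play_rows(
  motion=[
    [[-2.3, -0.3, 0, 0, 0, 0], [-4.5, -0.6, 0, 0, 0, 0], [-6.8, -0.9, 0, 0, 0, 0], [-9, -1.2, 0, 0, 0, 0], [-11.2, -1.5, 0, 0, 0, 0]],
  ],
)

```text
time: 16.95
tool_pos: [471.7, -344.4, 79.6]
tcp_rot: [-179.9, -0.0, 83.5]
ft_force: [-0.2, 0.9, -1.2]
finger_gap: 42.4
grip_force: 52.8
```

>>> play_rows(
  motion=[
    [[-2.5, -0.3, 0, 0, 0, 0], [-5, -0.7, 0, 0, 0, 0], [-7.5, -1, 0, 0, 0, 0], [-10, -1.3, 0, 0, 0, 0], [-11.2, -1.5, 0, 0, 0, 0]],
  ],
)

```text
time: 17.45
tool_pos: [443.8, -454.8, 79.7]
tcp_rot: [-179.9, 0.0, 83.4]
ft_force: [0.1, 0.5, -0.3]
finger_gap: 42.9
grip_force: 52.8
```

Run:
```python
from h import *
p=now();a=snap('side');u,v=map(int,proj(a,[446,-440,60]))
cv2.imwrite('pics/s6.png',cv2.resize(a['pixels'][v-90:v+90,max(0,u-130):u+130],None,fx=3,fy=3)[:,:,::-1])
```

```text
t 17.45 [ 443.8 -454.8   79.7] [-1.7995e+02  1.0000e-02  8.3410e+01] F [ 0.1  0.5 -0.3] gap 42.9 j [-50.3  19.4  87.7  -0.   72.9 -43.7]
```

View pics/s6.png

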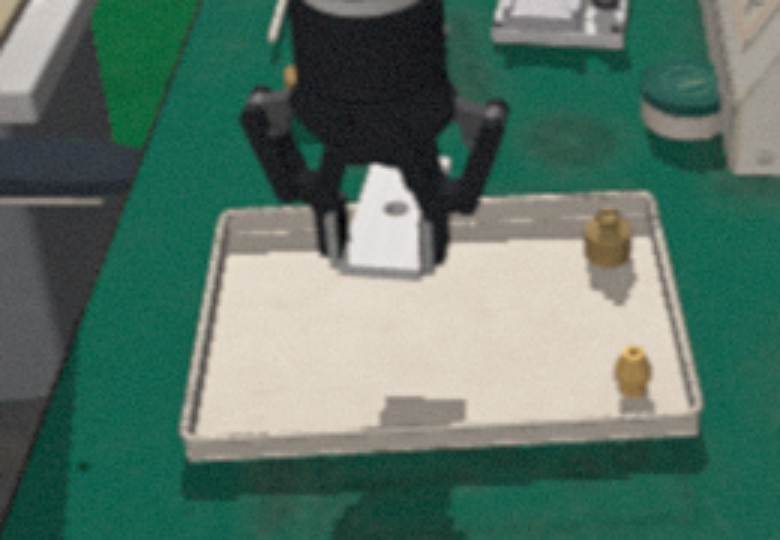

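The side view shows the plate held level at (390,230) over the empty part of the tray. Lowering now.

>>> play_rows(
  motion=[
    [[0, 0, 1.5, 0, 0, 0], [0, 0, 3.5, 0, 0, 0], [0, 0, 5.5, 0, 0, 0], [0, 0, 6.8, 0, 0, 0], [0, 0, 7.3, 0, 0, 0]],
  ],
)

```text
time: 18.0
tool_pos: [444.6, -450.2, 4.3]
tcp_rot: [-179.8, -0.2, 83.6]
ft_force: [-0.6, 0.6, -0.5]
finger_gap: 42.7
grip_force: 52.7
```

>>> play_rows(
  motion=[
    [[0, 0, 0.1, 0, 0, 0], [0, 0, 0.2, 0, 0, 0], [0, 0, 0.3, 0, 0, 0], [0, 0, 0.4, 0, 0, 0]],
  ],
)

```text
time: 18.4
tool_pos: [446.0, -453.3, 4.3]
tcp_rot: [179.9, 0.1, 83.5]
ft_force: [0.4, 0.0, -0.6]
finger_gap: 42.4
grip_force: 52.7
```

>>> play_rows(
  motion=[
    [[0, 0, 0.1, 0, 0, 0], [0, 0, 0.2, 0, 0, 0]],
  ],
)

```text
time: 18.6
tool_pos: [445.6, -452.9, 1.6]
tcp_rot: [180.0, 0.0, 83.5]
ft_force: [0.2, 0.2, -1.3]
finger_gap: 42.5
grip_force: 52.7
```

>>> play_rows(
  motion=[
    [[0, 0, 0.1, 0, 0, 0], [0, 0, 0.2, 0, 0, 0]],
  ],
)

```text
time: 18.8
tool_pos: [445.6, -452.8, 0.1]
tcp_rot: [180.0, 0.0, 83.5]
ft_force: [-4.5, 4.9, 12.9]
finger_gap: 42.3
grip_force: 60.6
```

>>> play_rows(
  motion=[
    [[0, 0, 0.1, 0, 0, 0], [0, 0, 0.1, 0, 0, 0]],
  ],
)

```text
time: 19.0
tool_pos: [445.6, -452.8, 0.0]
tcp_rot: [-180.0, -0.0, 83.5]
ft_force: [-6.8, 6.0, 13.8]
finger_gap: 42.3
grip_force: 61.2
```

Touching the floor (14 N). I'll ease up slightly, release and rise.

>>> play_rows(
  motion=[
    [[0, 0, -0.1, 0, 0, 0], [0, 0, -0.1, 0, 0, 0], [0, 0, -0.1, 0, 0, 0], [0, 0, -0.1, 0, 0, 0], [0, 0, -0.1, 0, 0, 0]],
  ],
  jaw=0.9,
)

```text
time: 19.5
tool_pos: [445.4, -452.6, -1.0]
tcp_rot: [-180.0, -0.0, 83.5]
ft_force: [-0.5, 0.2, 0.1]
finger_gap: 77.1
grip_force: 0.0
```

>>> play_rows(
  motion=[
    [[0, 0, -1, 0, 0, 0], [0, 0, -3, 0, 0, 0], [0, 0, -6, 0, 0, 0], [0, 0, -10, 0, 0, 0], [0, 0, -12, 0, 0, 0]],
  ],
)

```text
time: 20.0
tool_pos: [446.8, -454.1, 124.3]
tcp_rot: [179.8, 0.2, 83.5]
ft_force: [0.6, 0.1, 0.0]
finger_gap: 76.9
grip_force: 0.0
```

>>> play_rows(
  motion=[
    [[0, 0, 0, 0, 0, 0], [0, 0, 0, 0, 0, 0], [0, 0, 0, 0, 0, 0]],
  ],
)

```text
time: 20.3
tool_pos: [444.8, -451.9, 117.8]
tcp_rot: [-179.9, -0.1, 83.5]
ft_force: [0.5, 1.7, 0.4]
finger_gap: 76.9
grip_force: 0.0
```

Run:
```python
from h import *
p=now();a=snap('side')
cv2.imwrite('pics/s7.png',a['pixels'][130:360,200:500][:,:,::-1].repeat(2,0).repeat(2,1))
```

```text
t 20.3 [ 444.8 -451.9  117.8] [-1.799e+02 -9.000e-02  8.350e+01] F [0.5 1.7 0.4] gap 76.9 j [-50.1  17.1  86.2  -0.   76.7 -43.6]
```

View pics/s7.png

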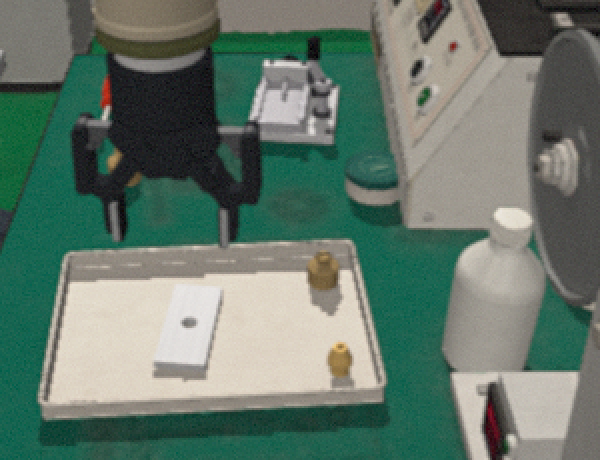

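The plate lies flat in the tray (hole at (190,323)), well clear of the rim and weights. The finger is aside and the gripper is free.

```bash
python3 -c "
from h import *
print(job.hand_in())"
```

```text
the job is handed in; nothing more can be done
None
```

The job is handed in: the plate lies flat on the tray floor and the gripper is clear; the hold-down finger is aside and down, the ejector was pushed to its stop at about 17 N, and the run took about 20 s of the 61 s allowed. The hand-in returned no verdict.

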